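Swap the stapler and the tape dispenser

TASK

The stapler and the tape dispenser are in each other's places: swap them. The tape dispenser must end up in the slanted wooden holder, seated flat on its slope between the side rails with one end down at the lip, and the stapler on its base in the middle of the cork mat, lengthwise in line with the mat. Set each down without dropping it, and leave the other things on the desk where they are.

Things in the scene. Friction and masses are not known exactly. Their poses are not given: they have to be found in the camera images.
- stapler: Stapler, blue top arm on a black base, 145 long (x) x 36 wide (y) x 48 high (z) mm; it does not open. Origin: centre of the underside; x along its length, z up out of its top. The arm is 30 mm wide from height 30 to 48 mm (grip here, across y); the base is 36 mm wide, 8 mm thick. Starts lying in the cradle, one end at the lip.
- tape_dispenser: Heavy black tape dispenser with a roll of clear tape, 150 long (x) x 55 wide (y) x 79 high (z) mm, 0.6 kg. Origin: centre of the underside; x along its length, z up. Base 55 mm wide up to height 20 mm; side walls above it measure 52 mm over their outsides, height 14 to 64 mm, x = -52 to 52 mm (grip here, across y). Starts on the cork mat.
- cradle: Sloping trough of a fixed plywood holder on the desk. Origin: middle of the trough's floor, 68 mm above the desk. x: up the slope (35 degrees, rising away from the robot), y across, z square out of the floor. Lip at the low end: inside face x = -80 mm, 14 mm high; upper end open, x = 84 mm. Side rails: 70 mm apart inside, 6 mm thick, 10 mm high.
- mat: Plain cork mat fixed flat on the desk, 190 (x) x 90 (y) x 4 mm. Origin: centre of its underside, on the desk.
- glue_stick: Bystander: white glue stick with a red cap, lying, 99 mm long (y), 26 mm thick. Origin: centre of the underside.
- mouse: Bystander: dark computer mouse, 112 (x) x 58 x 38 mm. Origin: centre of the underside.
- phone: Bystander: phone lying flat, 150 (x) x 72 x 9 mm. Origin: centre of the underside.

How it is judged:
By the outcome, as a careful person would: the job done as asked, in the order asked, and still so for the second after the job is handed in, with the robot touching nothing.
It also fails if it takes over 72 s, if anything falls off the work surface, if the arm or the gripper's body presses on something with over 40 N, if the wrist force passes 120 N, or if a joint passes its speed limit or range.

ROBOT

A 6-joint arm with a two-finger parallel gripper is mounted at the origin on a cart in front of the work surface, level with it; the furniture and walls round the work are solid. World frame = base frame: x ahead of the robot, y to its left, z up, the work surface at z = 0. Lengths are in mm, angles in rad, forces in N, time in s.
With the tool pointing down it reaches from about 275 to 750 mm from the base axis. Payload 10.2 kg.
Tool frame: the origin (TCP) lies between the finger pads; the fingertips stand 8 mm ahead of it and the grasp point (between the pads) lies 11 mm behind it; z points along the fingers, y is the line along which they close (so a half turn about z gives the same grasp; the last joint's range is limited). The gripper opens to 85 mm and grips with 20 to 120 N. Pads are 22 mm wide; open, the fingers measure 114 mm over their backs; the gripper's body (76 mm by 85 mm) begins 54 mm behind the grasp point. The pads swing forward as they close: fully open they stand 13 mm farther back than shut.
Start: joints at [0.969, 0.313, 1.498, -0, 1.331, -0.223], TCP at [194.161, 487.783, 239.294] pointing down, gripper open.
Joint ranges: [-2.94, 2.94], [-0.97, 2.17], [0.19, 2.56], [-1.23, 4.37], [0.02, 3.11], [-2.88, 2.88]. Speed limits (rad/s): [2.39, 2.39, 3.01, 3.14, 3.14, 3.14].

INTERFACE

Orientations are given as a unit quaternion [w, x, y, z].
In Python, from rig import * gives the robot as it stands.
- The arm moves only by the shell command python3 -m handwheel 'ROWS' [FORCE]. ROWS is JSON, a list that holds one entry, the list of rows, each a list of 7 numbers: the shift along the world's x, y, z in mm, then the turn, a rotation vector about the world's x, y, z in degrees, then the opening, from -1 (shut) to 1 (fully open). A call has 1 to 8 rows; each row shifts and turns the commanded pose from where the row before left it; what a row does not reach is not made up. A row lasts 1/8 s, in which the tool goes at most 62.5 mm and 10.7 degrees, less where a joint would pass 70% of its speed; a pose out of reach is approached as far as the arm can. A call is refused whole if a number of a shift passes 62.5 or a number of a turn 10.7, either way. A call with a gripper value outside its range is refused whole. The fingers move at their own pace and stop on an object; FORCE is the grip in N (left out, the last holds). Time passes only in rows, so rows that do not move let the fingers close. It gives the time, the measured TCP pose, the force, the opening and the grip force at its end, in the units of the state.
- sense(): the state, without advancing time (a new reading comes with each control period).
- capture(name): name is "scene" or "top"; returns a dict with "image" (384x512x3 uint8, red, green, blue), "fx", "fy", "cx", "cy" (pixels), "dist_coeffs" ([k1, k2, p1, p2, k3] as OpenCV has them; the pictures are not rectified), "rvec" (rotation vector, rad) and "tvec" (3), from world to camera coordinates, as OpenCV has them. Camera axes: x right, y down, z forward; pixel columns grow to the right and rows downward; lengths in mm; the calibration is good to about 2 mm. A picture is of the moment at which its call begins. There is no depth.
- finish_job(): hands the job in; it is judged then, once.
The state is a dict: "time_s": time; "joints": joint angles; "dq": joint speeds; "tau": joint torques, N m; "eef_pos": TCP position; "ee_rot": TCP orientation; "force": force on the tool from outside, world axes, zero at the start; "wrist_torque": the same for the moment, N m; "grip_width": opening from 0.0 (shut) to 1.0 (fully open); "grip_force": force on a finger pad.
Only numpy, scipy, OpenCV 4.12 (cv2) and the standard library are available. Lean on these libraries where they do the work, as an engineer would, in place of code of your own. Each camera call takes 0.05 s, during which the arm holds its last target. There are 200 camera calls.

## Working session

There is one attempt and no reset: what is moved stays moved. The work goes in short steps, Python scripts to look and compute and a shell command to move; the robot and the scene stay as the last step left them, time stands still between calls to the robot, and variables do not carry over. Pictures are saved under pics/ and viewed, at most 10 in all, crops included, and the job is handed in when it is done.

```bash
mkdir -p pics; ls
python3 - <<'E'
from rig import *
import cv2,pickle
s=sense(); print({k:s[k] for k in('time_s','eef_pos','ee_rot','force','grip_width')})
d={}
for n in('scene','top'):
    c=capture(n); d[n]=c; cv2.imwrite(f'pics/{n}0.png',cv2.resize(c['image'][:,:,::-1],(800,600),interpolation=cv2.INTER_CUBIC)); print(n,c['fx'],c['fy'],c['cx'],c['cy'],c['dist_coeffs'],c['rvec'],c['tvec'])
pickle.dump(d,open('c0.pkl','wb'))
E
```

```text
pics
{'time_s': 0.0, 'eef_pos': array([194.0116106 , 487.58330897, 238.74844343]), 'ee_rot': array([-2.47408051e-04,  1.88249069e-01,  9.82121124e-01, -5.69227730e-04]), 'force': array([ 0.33798396,  0.41223418, -0.14820225]), 'grip_width': 0.9984465767311776}
scene 429.5239945678 429.5239945678 258.32984154719685 186.98460474933094 [-0.12155034  0.          0.          0.          0.        ] [ 1.09297005 -2.46631203  0.94868228] [ 359.47555492  308.70246734 1222.59731258]
top 418.81948496623176 418.81948496623176 256.3661768741937 189.11837324400005 [0.03881651 0.         0.         0.         0.        ] [ 2.10910619 -2.11470894  0.23446706] [   2.02700778  516.10957092 1257.91363561]
```

View pics/scene0.png

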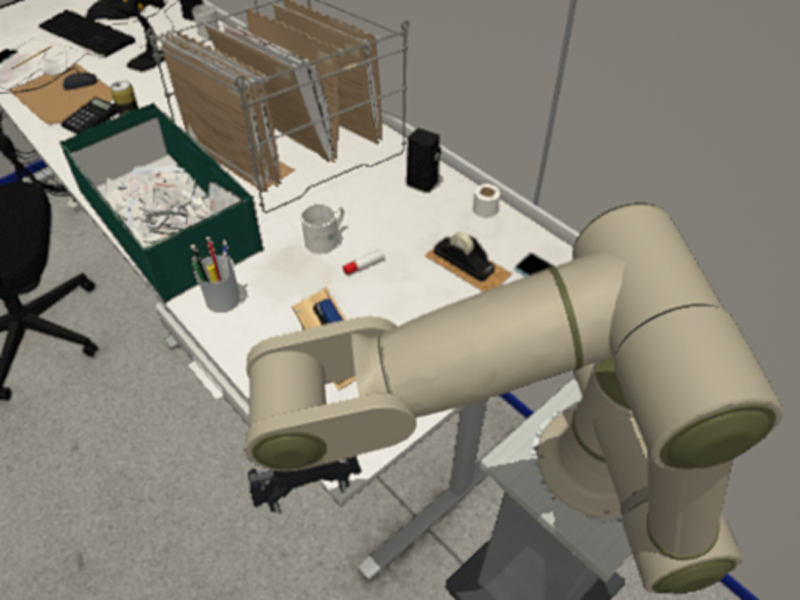

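View pics/top0.png

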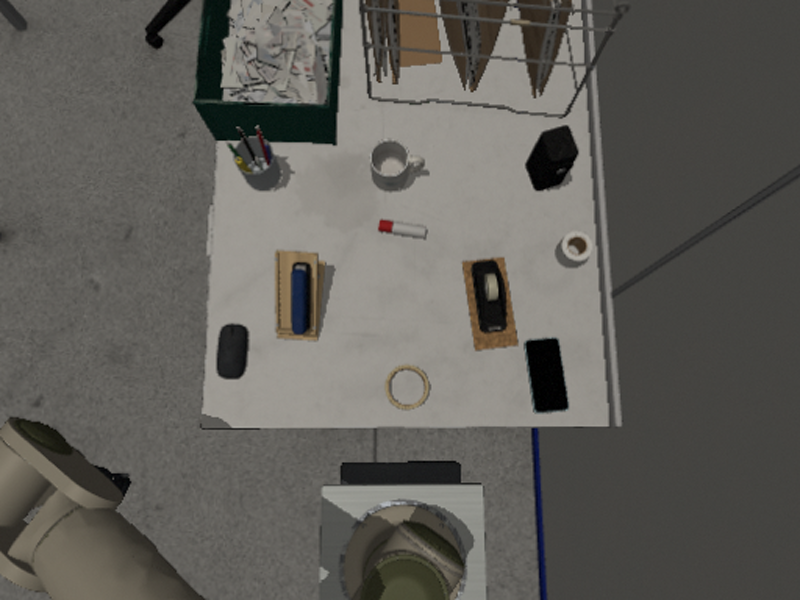

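The scene picture shows the cradle with the stapler at about (325,315) and the dispenser on the mat at (465,255). In the top picture the cradle is at (298,295), the mat and dispenser at (490,303), the glue stick at (402,229), and there is free desk at about (400,300). Next I'll crop the top view for measurement.

```bash
cat > h.py <<'E'
import numpy as np, cv2
def pts(c,uv,z):
    """pixels -> world points on plane z (z scalar)"""
    K=np.array([[c['fx'],0,c['cx']],[0,c['fy'],c['cy']],[0,0,1]])
    n=cv2.undistortPoints(np.float64(uv).reshape(-1,1,2),K,np.array(c['dist_coeffs'])).reshape(-1,2)
    R=cv2.Rodrigues(np.array(c['rvec']))[0]; o=-R.T@np.array(c['tvec'])
    d=np.c_[n,np.ones(len(n))]@R
    return o+d*((z-o[2])/d[:,2])[:,None]
def proj(c,P):
    K=np.array([[c['fx'],0,c['cx']],[0,c['fy'],c['cy']],[0,0,1]])
    return cv2.projectPoints(np.float64(P).reshape(-1,1,3),np.array(c['rvec']),np.array(c['tvec']),K,np.array(c['dist_coeffs']))[0].reshape(-1,2)
def big(m,k=1):
    cs=sorted(cv2.findContours(m.astype(np.uint8),cv2.RETR_EXTERNAL,cv2.CHAIN_APPROX_NONE)[0],key=cv2.contourArea)[::-1]
    return cs[:k]
E
python3 - <<'E'
from h import *
import pickle
d=pickle.load(open('c0.pkl','rb')); c=d['top']; im=c['image']
a=im[150:230,165:222]; b=im[150:230,290:347]
cv2.imwrite('pics/crop1.png',cv2.resize(np.hstack([a,b])[:,:,::-1],None,fx=7,fy=7,interpolation=cv2.INTER_NEAREST))
h=cv2.cvtColor(im,cv2.COLOR_RGB2HSV).astype(int)
R=np.zeros(im.shape[:2],bool)
def show(n,m,z,box):
    M=np.zeros_like(m); M[box[0]:box[1],box[2]:box[3]]=m[box[0]:box[1],box[2]:box[3]]
    k=big(M)[0]; r=cv2.minAreaRect(k); w=pts(c,cv2.boxPoints(r),z); 
    print(n,'px',np.round(r[0],1),np.round(r[1],1),round(r[2],1),'ctr',w.mean(0).round(1),'corners',w[:,:2].round(0).tolist())
H,S,V=h[...,0],h[...,1],h[...,2]
show('blue',(H>100)&(H<130)&(S>100),100,(150,230,165,222))
show('wood',((H<30)&(S>60)&(V>90)),68,(150,230,165,222))
show('matout',~((S<40)&(V>150)),4,(155,230,290,334))
show('tape',(V<70),20,(155,225,290,333))
show('glue',(S>120)&((H<10)|(H>170)),13,(130,160,230,280))
# scene view blue
c=d['scene'];im=c['image'];h=cv2.cvtColor(im,cv2.COLOR_RGB2HSV).astype(int);H,S,V=h[...,0],h[...,1],h[...,2]
show('blueS',(H>100)&(H<130)&(S>100),100,(180,225,190,240))
E
```

```text
blue px [191.5 192. ] [ 9. 40.] 0.0 ctr [498.5 196.7 100. ] corners [[437.0, 208.0], [560.0, 212.0], [560.0, 185.0], [437.0, 181.0]]
wood px [189.9 188.8] [31.4 55.7] 3.8 ctr [516.1 206.5  68. ] corners [[431.0, 257.0], [608.0, 253.0], [601.0, 154.0], [424.0, 162.0]]
matout px [311.5 192. ] [74. 43.] 90.0 ctr [ 519.7 -179.3    4. ] corners [[643.0, -112.0], [643.0, -255.0], [396.0, -244.0], [397.0, -107.0]]
tape px [313.5 189. ] [45.7 19.9] 81.9 ctr [ 524.7 -183.7   20. ] corners [[595.0, -143.0], [604.0, -208.0], [455.0, -223.0], [446.0, -160.0]]
glue px [246.4 144.2] [7.8 6.9] 11.3 ctr [677.8  32.9  13. ] corners [[669.0, 48.0], [692.0, 44.0], [687.0, 18.0], [663.0, 22.0]]
blueS px [210.5 198.7] [14.4  9.1] 69.4 ctr [544.  191.7 100. ] corners [[574.0, 195.0], [567.0, 167.0], [513.0, 189.0], [521.0, 216.0]]
```

View pics/crop1.png

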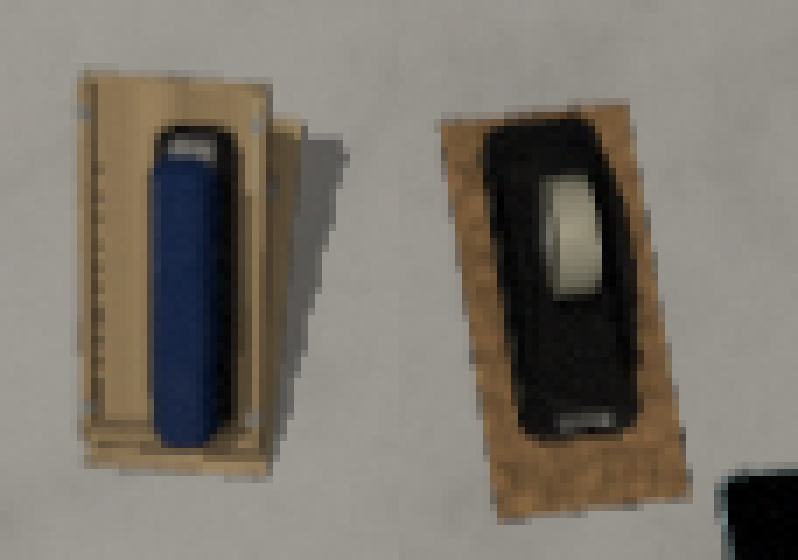

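The crop shows, at 7x, the cradle's upper rail corners at (82,72) and (270,84), and its lip corners at (87,466) and (268,475). The blue arm spans x 150–220, y 155–445, off-centre toward the right rail. The mat corners are (441,120), (630,104), (690,495) and (498,520). The dispenser lies on the mat, with its roll toward the far end.

```bash
cat >> h.py <<'E'
S,C=np.sin(np.radians(35)),np.cos(np.radians(35))
def crad(o,yaw):
    c,s=np.cos(yaw),np.sin(yaw); Z=np.array([[c,-s,0],[s,c,0],[0,0,1]])
    return Z@np.array([[C,0,-S],[0,1,0],[S,0,C]]), np.array([o[0],o[1],68.])
def oncr(c,uv,h,Rc,oc):
    a=pts(c,uv,0);b=pts(c,uv,300); n=Rc[:,2]
    t=((oc-a)@n+h)/((b-a)@n); return ((a+(b-a)*t[:,None])-oc)@Rc
E
python3 - <<'E'
from h import *
import pickle
from scipy.optimize import least_squares
d=pickle.load(open('c0.pkl','rb')); c=d['top']
R=cv2.Rodrigues(np.array(c['rvec']))[0]; print('cam',-R.T@np.array(c['tvec']))
A=lambda p:np.array(p)/7+[165-.5,150-.5]
B=lambda p:(np.array(p)-[399,0])/7+[290-.5,150-.5]
P=np.array([[84,41,10],[84,-41,10],[-86,41,14],[-86,-41,14]]);uv=A([[80,72],[271,84],[85,468],[269,477]])
def f(q,full=0):
    Rc,oc=crad(q[:2],q[2]); r=proj(c,P@Rc.T+oc)-uv; return r.ravel()
s=least_squares(f,[515,205,0]); print('cradle',s.x[:2],np.degrees(s.x[2]),s.fun.round(2))
Rc,oc=crad(s.x[:2],s.x[2])
print('blue top', oncr(c,A([[150,165],[155,440],[215,165],[210,440]]),48,Rc,oc).round(1))
print('stapler base', oncr(c,A([[160,128],[232,128],[238,180]]),8,Rc,oc).round(1))
print('rail inner',oncr(c,A([[97,250],[256,250]]),10,Rc,oc).round(1), 'lip',oncr(c,A([[170,425],[170,443],[170,465]]),14,Rc,oc).round(1))
m=pts(c,B([[441,120],[630,104],[690,495],[498,520]]),4);print('mat',m.round(1).tolist(),m.mean(0))
v=m[0]+m[1]-m[2]-m[3];print('yaw',np.degrees(np.arctan2(v[1],v[0])))
print('tape left base z20',pts(c,B([[485,150],[520,420]]),20).round(1),'right wall z64',pts(c,B([[637,280],[637,420]]),64).round(1),'ends',pts(c,B([[540,118],[580,440]]),20).round(1))
print('roll z79',pts(c,B([[565,176],[565,298],[550,235],[602,235]]),75).round(1))
E
```

```text
cam [ 237.56483139   10.74749192 1338.71854955]
cradle [518.50133399 205.39624972] -3.335250801877423 [-0.15  2.53 -0.11  2.34  0.25 -2.55  0.   -2.42]
blue top [[ 66.    4.   48. ]
 [-62.2   3.9  48. ]
 [ 67.6 -23.3  48. ]
 [-60.7 -20.1  48. ]]
stapler base [[ 67.9   6.9   8. ]
 [ 69.7 -24.2   8. ]
 [ 45.8 -26.7   8. ]]
rail inner [[ 10.1  35.   10. ]
 [ 14.2 -34.7  10. ]] lip [[-71.2   3.4  14. ]
 [-80.2   3.5  14. ]
 [-91.2   3.6  14. ]]
mat [[602.9, -129.2, 4.0], [610.6, -218.5, 4.0], [424.7, -239.1, 4.0], [413.3, -150.8, 4.0]] [ 512.87826291 -184.41142203    4.        ]
yaw 6.423051952879534
tape left base z20 [[ 584.1 -147.6   20. ]
 [ 457.  -160.2   20. ]] right wall z64 [[ 512.6 -208.4   64. ]
 [ 449.6 -206.    64. ]] ends [[ 599.4 -173.6   20. ]
 [ 447.7 -187.2   20. ]]
roll z79 [[ 557.6 -176.2   75. ]
 [ 502.2 -174.5   75. ]
 [ 530.7 -168.7   75. ]
 [ 530.7 -191.8   75. ]]
```

```bash
cat >> h.py <<'E'
from scipy.spatial.transform import Rotation as Ro
def flat(x,y,yaw,z): # frame on flat surface
    return Ro.from_euler('z',yaw,degrees=True).as_matrix(), np.array([x,y,z])
CR=crad((520,205.4),np.radians(-3.3))
MAT=flat(512.9,-184.4,6.4,4.)
def go(fr,p):
    """delta from sensed TCP to: TCP at p in frame, tool z = -frame z, tool y along +-frame y"""
    from rig import sense
    s=sense(); Rf,o=fr; w,x,y,z=s['ee_rot']; Rt=Ro.from_quat([x,y,z,w])
    best=min((Ro.from_matrix(Rf@np.diag([k,-k,-1]))*Rt.inv() for k in(1,-1)),key=lambda r:r.magnitude())
    print('tcp',s['eef_pos'].round(1),'shift',(o+Rf@np.array(p)-s['eef_pos']).round(1),'rotvec',best.as_rotvec(degrees=True).round(2),'F',s['force'].round(1),'gw',round(s['grip_width'],3),'gf',round(s['grip_force'],1),'t',s['time_s'],'inframe',(Rf.T@(s['eef_pos']-o)).round(1))
    print('  axis z-dir',Rf[:,2].round(3),'x-dir',Rf[:,0].round(3))
E
python3 -c "
from h import *
go(CR,[-7,-10,136])"
```

```text
tcp [194.  487.6 238.8] shift [ 241.8 -287.4  -63.4] rotvec [ -7.55 -34.34  17.84] F [ 0.1 -0.2 -0.1] gw 1.001 gf 0.0 t 0.1 inframe [-181.9  263.   335.9]
  axis z-dir [-0.573  0.033  0.819] x-dir [ 0.818 -0.047  0.574]
```

```bash
python3 -m handwheel '[[[30,-36,0,-0.94,-4.29,2.23,1],[30,-36,0,-0.94,-4.29,2.23,1],[30,-36,-5,-0.94,-4.29,2.23,1],[30,-36,-8,-0.94,-4.29,2.23,1],[30,-36,-10,-0.94,-4.29,2.23,1],[30,-36,-12,-0.94,-4.29,2.23,1],[30,-36,-14,-0.94,-4.29,2.23,1],[31,-35,-14,-0.94,-4.29,2.23,1]]]' 40
python3 - <<'E'
from h import *
from rig import *
import pickle
d={n:capture(n) for n in('scene','top')}; pickle.dump(d,open('c1.pkl','wb'))
go(CR,[-7,-10,136])
c=d['scene']; uv=proj(c,[[520,205,68]])[0]; print(uv); u,v=int(uv[0]),int(uv[1])
cv2.imwrite('pics/s1.png',cv2.resize(c['image'][v-45:v+45,u-55:u+55,::-1],None,fx=6,fy=6,interpolation=cv2.INTER_NEAREST)); print(u-55,v-45)
E
```

```text
time_s: 1.1
eef_pos: [435.7, 199.7, 176.0]
ee_rot: [0.302, 0.026, 0.953, -0.008]
force: [1.5, 0.9, 0.5]
grip_width: 0.996
grip_force: 0.0
tcp [435.4 197.8 174.2] shift [0.5 2.4 1.2] rotvec [ 0.03 -0.16  0.16] F [-0.6  0.2  0.4] gw 1.002 gf 0.0 t 1.2 inframe [ -7.9 -12.5 135.2]
  axis z-dir [-0.573  0.033  0.819] x-dir [ 0.818 -0.047  0.574]
[212.68767059 211.85884581]
157 166
```

View pics/s1.png

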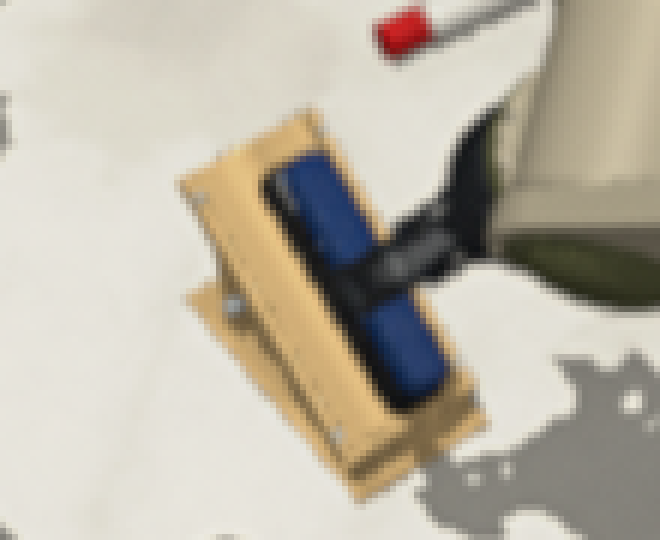

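The scene crop shows, at 6x, the trough's upper corners at (180,182) and (312,108), with the lip at lower right. The gripper's finger is over the middle of the stapler. I'll triangulate the upper corners across the two views to check the cradle's x.

```bash
cat >> h.py <<'E'
def tri(c1,u1,c2,u2):
    a=pts(c1,[u1],0)[0];b=pts(c1,[u1],300)[0]-a;e=pts(c2,[u2],0)[0];f=pts(c2,[u2],300)[0]-e
    t=np.linalg.lstsq(np.c_[b,-f],e-a,rcond=None)[0];p,q=a+b*t[0],e+f*t[1]
    return (p+q)/2,np.linalg.norm(p-q)
E
python3 - <<'E'
from h import *
import pickle
d=pickle.load(open('c1.pkl','rb'));t,s=d['top'],d['scene']
A=lambda p:np.array(p)/7+[165-.5,150-.5]
G=lambda p:np.array(p)/6+[157-.5,166-.5]
for n,a,g in(('upL',(80,72),(180,182)),('upR',(271,84),(312,108)),('lipR',(269,460),(487,420))):
    p,e=tri(t,A(a),s,G(g)); print(n,p.round(1),round(e,1),'in cradle',((p-CR[1])@CR[0]).round(1))
Q=[[84,41,10],[84,-41,10],[84,41,0],[-80,0,14],[-80,0,0]]
W=np.array(Q)@CR[0].T+CR[1]
print('expected: top crop',((proj(t,W)-[164.5,149.5])*7).round(0).tolist(),'scene crop',((proj(s,W)-[156.5,165.5])*6).round(0).tolist())
E
```

```text
upL [595.5 244.9 110.3] 0.8 in cradle [84.1 43.8 -7.3]
upR [590.4 162.4 110.1] 0.1 in cradle [ 83.8 -38.9  -7.2]
lipR [442.7 173.   -7. ] 1.9 in cradle [-104.7  -36.8  -18.2]
expected: top crop [[79.0, 86.0], [270.0, 97.0], [84.0, 79.0], [178.0, 440.0], [183.0, 426.0]] scene crop [[191.0, 173.0], [324.0, 98.0], [187.0, 177.0], [424.0, 408.0], [416.0, 411.0]]
```

```bash
python3 -m handwheel '[[[13,0,-18,0,0,0,1],[13,-0.3,-18,0,0,0,1],[13,-0.3,-18,0,0,0,1],[10,-0.3,-14,0,0,0,1],[8,-0.3,-11.4,0,0,0,1],[6.5,0,-9.5,0,0,0,1],[0,0,0,0,0,0,1]]]' 40;  python3 -c "
from h import *
go(CR,[-7,-10,26])"
```

```text
time_s: 2.08
eef_pos: [498.5, 199.9, 87.0]
ee_rot: [0.3, 0.027, 0.954, -0.008]
force: [-0.1, -0.0, 0.6]
grip_width: 0.999
grip_force: 0.0
tcp [498.5 199.9  87. ] shift [ 0.3 -3.3 -1.7] rotvec [-0.05 -0.07 -0.04] F [-0.1 -0.   0.6] gw 0.999 gf 0.0 t 2.075 inframe [-6.4 -6.7 27.7]
  axis z-dir [-0.573  0.033  0.819] x-dir [ 0.818 -0.047  0.574]
```

Shift −3.3 in y, then close.

```bash
python3 -m handwheel '[[[0.3,-3.3,-1.7,0,0,0,1],[0,0,0,0,0,0,0.2],[0,0,0,0,0,0,-1],[0,0,0,0,0,0,-1],[0,0,0,0,0,0,-1],[0,0,0,0,0,0,-1]]]' 40;  python3 -m handwheel '[[[0,0,0,0,0,0,-1],[0,0,0,0,0,0,-1],[-5,0.3,7,0,0,0,-1],[-8,0.5,12,0,0,0,-1],[-10,0.6,15,0,0,0,-1],[0,0,0,0,0,0,-1]]]'; python3 -c "
from h import *
go(CR,[-7,-10,26])"
```

```text
time_s: 2.82
eef_pos: [499.0, 196.6, 86.1]
ee_rot: [0.301, 0.027, 0.953, -0.008]
force: [-4.2, 2.6, 6.2]
grip_width: 0.331
grip_force: 39.0
time_s: 3.58
eef_pos: [475.8, 197.7, 120.1]
ee_rot: [0.301, 0.027, 0.953, -0.008]
force: [-0.6, -0.1, -2.5]
grip_width: 0.329
grip_force: 39.8
tcp [475.8 197.7 120.1] shift [ 23.   -1.1 -34.8] rotvec [-0.08  0.03 -0.04] F [-0.6 -0.1 -2.5] gw 0.329 gf 39.8 t 3.575 inframe [ -5.9 -10.2  67.8]
  axis z-dir [-0.573  0.033  0.819] x-dir [ 0.818 -0.047  0.574]
```

```bash
python3 -m handwheel '[[[-20,0,30,0,0,0,-1],[-10,-5,35,0,0,0,-1],[0,-20,25,0,0,0,-1]]]'; python3 -c "
from h import *
go(flat(510,15,6.4,0),[0,0,100])"
```

```text
time_s: 3.95
eef_pos: [445.7, 172.8, 210.2]
ee_rot: [0.3, 0.027, 0.953, -0.008]
force: [1.2, -0.9, -2.2]
grip_width: 0.33
grip_force: 40.4
tcp [445.7 172.8 210.2] shift [  64.3 -157.8 -110.2] rotvec [-1.04 35.    9.3 ] F [ 1.2 -0.9 -2.2] gw 0.33 gf 40.4 t 3.95 inframe [-46.3 164.  210.2]
  axis z-dir [0. 0. 1.] x-dir [0.994 0.111 0.   ]
```

```bash
python3 -m handwheel '[[[8,-28,0,-0.15,5,1.33,-1],[8,-28,0,-0.15,5,1.33,-1],[8,-28,0,-0.15,5,1.33,-1],[10,-28,-10,-0.15,5,1.33,-1],[10,-23,-20,-0.15,5,1.33,-1],[10,-18,-30,-0.15,5,1.33,-1],[10,-4,-40,-0.15,5,1.33,-1],[0,0,-5,0,0,0,-1]]]'; python3 -c "
from h import *
go(flat(510,15,6.4,0),[0,0,29])"
```

```text
time_s: 4.95
eef_pos: [509.3, 15.1, 101.2]
ee_rot: [-0.003, -0.055, 0.999, -0.0]
force: [-0.4, -0.5, -2.2]
grip_width: 0.334
grip_force: 40.4
tcp [509.3  15.1 101.2] shift [  0.7  -0.1 -72.2] rotvec [ 0.03 -0.34  0.15] F [-0.4 -0.5 -2.2] gw 0.334 gf 40.4 t 4.95 inframe [ -0.6   0.2 101.2]
  axis z-dir [0. 0. 1.] x-dir [0.994 0.111 0.   ]
```

```bash
python3 -m handwheel '[[[0,0,-20,0,-0.3,0,-1],[0,0,-20,0,0,0,-1],[0,0,-15,0,0,0,-1],[0,0,-10,0,0,0,-1],[0,0,-3,0,0,0,-1],[0,0,0,0,0,0,-1]]]'; python3 -c "
from h import *
go(flat(510,15,6.4,0),[0,0,27])"
```

```text
time_s: 5.7
eef_pos: [510.2, 15.7, 37.0]
ee_rot: [0.003, -0.055, 0.998, -0.001]
force: [-0.2, -0.6, -1.6]
grip_width: 0.33
grip_force: 40.4
tcp [510.2  15.7  37. ] shift [ -0.2  -0.7 -10. ] rotvec [0.04 0.35 0.07] F [-0.2 -0.6 -1.6] gw 0.33 gf 40.4 t 5.7 inframe [ 0.2  0.6 37. ]
  axis z-dir [0. 0. 1.] x-dir [0.994 0.111 0.   ]
```

```bash
python3 -m handwheel '[[[0,0,-5,0,0.3,0,-1],[0,0,-2,0,0,0,-1],[0,0,-1,0,0,0,-1],[0,0,0,0,0,0,-1]]]'; python3 -m handwheel '[[[0,0,-0.7,0,0,0,-1],[0,0,0,0,0,0,-1]]]';  python3 -m handwheel '[[[0,0,-0.7,0,0,0,-1],[0,0,0,0,0,0,-1]]]'
```

```text
time_s: 6.2
eef_pos: [510.0, 15.7, 28.7]
ee_rot: [0.0, -0.055, 0.998, -0.0]
force: [-0.6, -1.0, -2.5]
grip_width: 0.329
grip_force: 40.4
time_s: 6.45
eef_pos: [510.0, 15.7, 28.0]
ee_rot: [0.0, -0.055, 0.998, -0.0]
force: [0.0, 0.1, -3.1]
grip_width: 0.331
grip_force: 40.4
time_s: 6.7
eef_pos: [510.0, 15.7, 27.7]
ee_rot: [0.0, -0.055, 0.998, -0.0]
force: [-2.2, 0.5, 4.9]
grip_width: 0.331
grip_force: 41.2
```

Contact (TCP 27.7 mm above the underside). Release and go to the tape dispenser.

```bash
python3 -m handwheel '[[[0,0,0.3,0,0,0,-0.2],[0,0,0,0,0,0,0.3],[0,0,0,0,0,0,1],[0,0,0,0,0,0,1],[0,0,10,0,0,0,1],[0,0,40,0,0,0,1],[0,0,45,0,0,0,1],[0,0,40,0,0,0,1]]]'; python3 -c "
from h import *
go(flat(523.5,-181.3,6.2,4),[0,0,130])"
```

```text
time_s: 7.7
eef_pos: [510.0, 15.7, 165.0]
ee_rot: [0.001, -0.055, 0.998, -0.0]
force: [-0.1, -0.1, -0.7]
grip_width: 1.0
grip_force: 0.0
tcp [510.   15.7 165. ] shift [  13.5 -197.   -31. ] rotvec [ 0.05  0.09 -0.14] F [-0.1 -0.1 -0.7] gw 1.0 gf 0.0 t 7.7 inframe [  7.8 197.3 161. ]
  axis z-dir [0. 0. 1.] x-dir [0.994 0.108 0.   ]
```

```bash
python3 -m handwheel '[[[2,-33,0,0,0,0,1],[2,-40,0,0,0,0,1],[3,-45,0,0,0,0,1],[3,-45,-10,0,0,0,1],[3.5,-34,-15,0,0,0,1],[0,0,-8,0,0,0,1],[0,0,0,0,0,0,1]]]'
python3 - <<'E'
from h import *
from rig import *
import pickle
d={n:capture(n) for n in('scene','top')}; pickle.dump(d,open('c2.pkl','wb'))
go(flat(523.5,-181.3,6.2,4),[0,0,34])
t=d['top']['image'][140:230,160:350,::-1]
cv2.imwrite('pics/t2.png',cv2.resize(t,None,fx=4.2,fy=4.2,interpolation=cv2.INTER_NEAREST))
E
```

```text
time_s: 8.57
eef_pos: [523.2, -180.6, 129.5]
ee_rot: [-0.0, -0.055, 0.998, 0.0]
force: [0.3, -0.2, -0.1]
grip_width: 1.001
grip_force: 0.0
tcp [ 523.7 -180.4  130.3] shift [ -0.2  -0.9 -92.3] rotvec [ 0.05  0.05 -0.2 ] F [ 0.3 -1.  -0.3] gw 1.003 gf 0.0 t 8.675 inframe [  0.3   0.9 126.3]
  axis z-dir [0. 0. 1.] x-dir [0.994 0.108 0.   ]
```

View pics/t2.png

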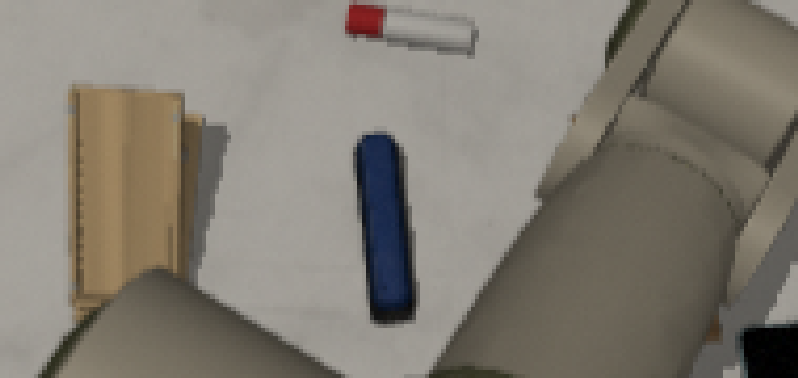

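The stapler stands upright on the desk at crop (385,225), its ends at rows 130 and 322, and the cradle is empty. Descend on the dispenser.

```bash
python3 -m handwheel '[[[0,-0.9,-20,0,0,0,1],[0,0,-25,0,0,0,1],[0,0,-22,0,0,0,1],[0,0,-15,0,0,0,1],[0,0,-10,0,0,0,1],[0,0,0,0,0,0,1],[0,0,0,0,0,0,0.4],[0,0,0,0,0,0,0.2]]]' 80; python3 -m handwheel '[[[0,0,0,0,0,0,-1],[0,0,0,0,0,0,-1],[0,0,0,0,0,0,-1],[0,0,0,0,0,0,-1]]]'
python3 - <<'E'
from h import *
import pickle
d=pickle.load(open('c2.pkl','rb'));c=d['top'];h=cv2.cvtColor(c['image'],cv2.COLOR_RGB2HSV).astype(int)
m=(h[...,0]>100)&(h[...,0]<130)&(h[...,1]>100);m[:,:235]=0;m[:,275:]=0;m[:160]=0;m[222:]=0
r=cv2.minAreaRect(big(m)[0]);w=pts(c,cv2.boxPoints(r),48);print('blue top',r,w.round(1),w.mean(0))
B=lambda p:np.array(p)/4.2+[159.5,139.5]
print('ends', pts(c,B([[378,131]]),44).round(1),pts(c,B([[392,323]]),2).round(1))
E
```

```text
time_s: 9.68
eef_pos: [523.7, -182.0, 38.4]
ee_rot: [0.0, -0.055, 0.998, -0.0]
force: [-6.4, -0.1, 24.9]
grip_width: 0.615
grip_force: 39.9
time_s: 10.18
eef_pos: [523.7, -182.1, 38.6]
ee_rot: [0.001, -0.055, 0.998, -0.0]
force: [-1.5, 3.3, 6.0]
grip_width: 0.614
grip_force: 84.2
blue top ((250.9147186279297, 192.5088348388672), (41.60555648803711, 9.398120880126953), 84.0938491821289) [[572.5  39.4  48. ]
 [575.7   9.7  48. ]
 [442.5  -3.4  48. ]
 [439.5  25.7  48. ]] [507.5354562   17.86251078  48.        ]
ends [[578.8  22.3  44. ]] [[437.8  11.9   2. ]]
```

```bash
python3 -m handwheel '[[[0,0,3,0,0,0,-1],[0,0,8,0,0,0,-1],[0,0,20,0,0,0,-1],[0,0,35,0,0,0,-1],[0,0,40,0,0,0,-1],[0,0,40,0,0,0,-1],[0,0,40,0,0,0,-1],[0,0,0,0,0,0,-1]]]' 80; python3 -c "
from h import *
import h
CR=crad((520,206.2),np.radians(-3.3))
go(CR,[0,0,130])"
```

```text
time_s: 11.18
eef_pos: [524.2, -182.7, 226.1]
ee_rot: [0.002, -0.055, 0.998, -0.002]
force: [0.2, 0.3, -7.4]
grip_width: 0.609
grip_force: 85.7
tcp [ 524.2 -182.7  226.1] shift [-78.7 393.2 -51.6] rotvec [  1.15 -34.76  -9.27] F [ 0.2  0.3 -7.4] gw 0.609 gf 85.7 t 11.175 inframe [ 112.5 -388.   114.3]
  axis z-dir [-0.573  0.033  0.819] x-dir [ 0.818 -0.047  0.574]
```

```bash
python3 -m handwheel '[[[-5,14,0,0.08,-2.4,-0.66,-1],[-5,28,0,0.08,-2.4,-0.66,-1],[-5,28,0,0.08,-2.4,-0.66,-1],[-5,28,0,0.08,-2.4,-0.66,-1],[-5,28,0,0.08,-2.4,-0.66,-1],[-5,28,0,0.08,-2.4,-0.66,-1],[-5,28,0,0.08,-2.4,-0.66,-1],[-5,28,0,0.08,-2.4,-0.66,-1]]]' 80; python3 -m handwheel '[[[-5,28,0,0.08,-2.4,-0.66,-1],[-6,28,-5,0.08,-2.4,-0.66,-1],[-6,28,-10,0.08,-2.4,-0.66,-1],[-6,28,-12,0.08,-2.4,-0.66,-1],[-6,28,-12,0.08,-2.4,-0.66,-1],[-6,28,-10,0.08,-2.4,-0.66,-1],[-4,14,-2,0,-1,-0.3,-1],[0,0,0,0,0,0,-1]]]'; python3 -c "
from h import *
CR=crad((520,206.2),np.radians(-3.3))
go(CR,[0,0,130])"
```

```text
time_s: 12.18
eef_pos: [481.9, 28.8, 221.3]
ee_rot: [0.165, -0.008, 0.986, -0.004]
force: [1.4, 0.4, -6.8]
grip_width: 0.609
grip_force: 85.7
time_s: 13.18
eef_pos: [442.6, 210.1, 170.2]
ee_rot: [0.295, 0.028, 0.955, -0.008]
force: [-0.9, 0.1, -7.3]
grip_width: 0.604
grip_force: 86.2
tcp [442.6 210.1 170.2] shift [3.  0.4 4.3] rotvec [-0.16 -0.69  0.03] F [-0.9  0.1 -7.3] gw 0.604 gf 86.2 t 13.175 inframe [ -4.9  -0.5 128.2]
  axis z-dir [-0.573  0.033  0.819] x-dir [ 0.818 -0.047  0.574]
```

```bash
python3 -m handwheel '[[[8,0,-6,-0.16,-0.7,0,-1],[10,-0.4,-12,0,0,0,-1],[10,-0.5,-14,0,0,0,-1],[10,-0.5,-14,0,0,0,-1],[8,-0.5,-11.5,0,0,0,-1],[5.6,-0.5,-7.7,0,0,0,-1],[0,0,0,0,0,0,-1]]]' 80
python3 - <<'E'
from h import *
from rig import *
import pickle
d={n:capture(n) for n in('scene','top')}; pickle.dump(d,open('c3.pkl','wb'))
CR=crad((520,206.2),np.radians(-3.3))
go(CR,[0,0,45])
a=cv2.resize(d['scene']['image'][160:260,150:250,::-1],None,fx=4,fy=4,interpolation=cv2.INTER_CUBIC)
b=cv2.resize(d['top']['image'][145:245,150:250,::-1],None,fx=4,fy=4,interpolation=cv2.INTER_CUBIC)
cv2.imwrite('pics/p3.png',np.hstack([a,b]))
E
```

```text
time_s: 14.05
eef_pos: [495.9, 206.7, 106.6]
ee_rot: [0.302, 0.029, 0.953, -0.009]
force: [0.3, -0.3, -6.5]
grip_width: 0.609
grip_force: 85.9
tcp [495.9 207.2 107.5] shift [-1.7  0.5 -2.6] rotvec [-0.07  0.29  0.15] F [-0.3  0.1 -6.6] gw 0.61 gf 85.9 t 14.15 inframe [ 2.9 -0.4 46.2]
  axis z-dir [-0.573  0.033  0.819] x-dir [ 0.818 -0.047  0.574]
```

View pics/p3.png

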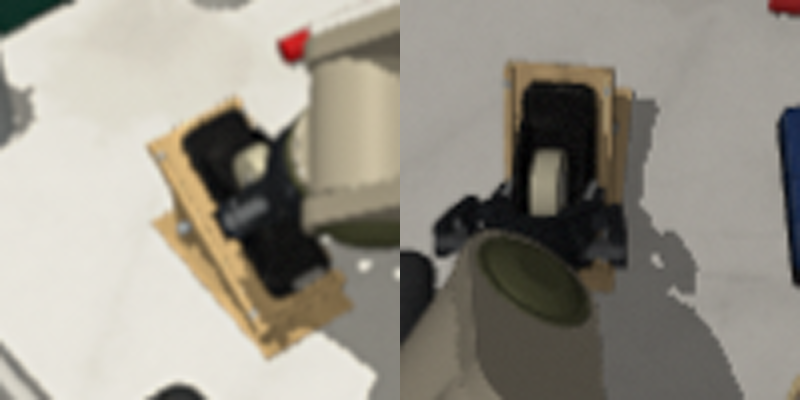

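The dispenser is above the trough, tilted with the slope and centred between the rails: in the right half its edges are at columns 520–600 and the rails at 508–614. Lower it to contact.

```bash
python3 -m handwheel '[[[1.5,0,-5,0,0.3,0.15,-1],[1.5,0,-3.5,0,0,0,-1],[0.6,0,-0.8,0,0,0,-1],[0,0,0,0,0,0,-1]]]' 80;python3 -m handwheel '[[[0.6,0,-0.8,0,0,0,-1],[0,0,0,0,0,0,-1]]]'; python3 -m handwheel '[[[0.6,0,-0.8,0,0,0,-1],[0,0,0,0,0,0,-1]]]'; python3 -c "
from h import *
CR=crad((520,206.2),np.radians(-3.3))
go(CR,[0,0,35])"
```

```text
time_s: 14.65
eef_pos: [499.7, 207.4, 98.1]
ee_rot: [0.301, 0.027, 0.953, -0.008]
force: [0.7, -0.6, -7.3]
grip_width: 0.608
grip_force: 86.1
time_s: 14.9
eef_pos: [500.3, 207.4, 97.3]
ee_rot: [0.301, 0.028, 0.953, -0.008]
force: [-0.3, 0.1, -6.6]
grip_width: 0.608
grip_force: 86.1
time_s: 15.15
eef_pos: [500.9, 207.4, 96.4]
ee_rot: [0.301, 0.028, 0.953, -0.008]
force: [0.2, -0.9, -6.3]
grip_width: 0.61
grip_force: 86.1
tcp [500.9 207.4  96.4] shift [-0.9 -0.   0.2] rotvec [-0.07 -0.   -0.01] F [ 0.2 -0.9 -6.3] gw 0.61 gf 86.1 t 15.15 inframe [ 0.6  0.1 34.3]
  axis z-dir [-0.573  0.033  0.819] x-dir [ 0.818 -0.047  0.574]
```

```bash
for i in 1 2 3; do python3 -m handwheel '[[[-1,0,-1.2,0,0,0,-1],[0,0,0,0,0,0,-1]]]' 80 | sed -n '2p;4p'; done; python3 -c "
from h import *
CR=crad((520,206.2),np.radians(-3.3))
go(CR,[0,0,35])"
```

```text
eef_pos: [499.7, 207.4, 95.2]
force: [0.2, -0.0, -6.9]
eef_pos: [498.7, 207.4, 94.0]
force: [-1.1, 1.2, -6.2]
eef_pos: [498.4, 207.5, 93.6]
force: [-2.1, 0.2, 0.2]
tcp [498.4 207.5  93.6] shift [ 1.6 -0.2  3. ] rotvec [-0.09  0.1  -0.03] F [-2.1  0.2  0.2] gw 0.608 gf 87.0 t 15.9 inframe [-3.   0.1 33.4]
  axis z-dir [-0.573  0.033  0.819] x-dir [ 0.818 -0.047  0.574]
```

```bash
for i in 1 2 3; do python3 -m handwheel '[[[-0.8,0,-0.57,0,0,0,-1],[0,0,0,0,0,0,-1]]]' 80 | sed -n '2p;4p'; done; python3 -c "
from h import *
CR=crad((520,206.2),np.radians(-3.3))
go(CR,[0,0,35])"
```

```text
eef_pos: [497.5, 207.6, 93.0]
force: [-1.7, 0.4, 5.5]
eef_pos: [497.2, 207.7, 92.8]
force: [1.2, -0.9, 6.0]
eef_pos: [497.1, 207.6, 92.8]
force: [3.9, -2.6, 6.9]
tcp [497.1 207.6  92.8] shift [ 2.9 -0.2  3.9] rotvec [-0.14  0.23 -0.02] F [ 3.9 -2.6  6.9] gw 0.612 gf 87.4 t 16.65 inframe [-4.6  0.1 33.5]
  axis z-dir [-0.573  0.033  0.819] x-dir [ 0.818 -0.047  0.574]
```

Lip and floor contact. Release and retract along the slope's normal.

```bash
python3 -m handwheel '[[[0.4,0,0.2,0,0,0,-1],[0,0,0,0,0,0,0.3],[0,0,0,0,0,0,0.5],[0,0,0,0,0,0,1],[0,0,0,0,0,0,1],[-6,0.3,8,0,0,0,1],[-11,0.6,16,0,0,0,1],[-17,1,25,0,0,0,1]]]' 20;python3 -m handwheel '[[[-17,1,25,0,0,0,1],[-17,-20,30,0,5,0,1],[0,-30,20,0,5,0,1],[8,-30,0,0,5,0,1]]]';  python3 -c "
from h import *
go(flat(510,15.7,6.4,0),[0,0,150])"
```

```text
time_s: 17.65
eef_pos: [461.3, 209.2, 140.3]
ee_rot: [0.3, 0.028, 0.954, -0.008]
force: [-0.2, -0.7, 0.4]
grip_width: 1.0
grip_force: 0.0
time_s: 18.15
eef_pos: [437.5, 130.6, 215.3]
ee_rot: [0.177, 0.026, 0.984, -0.012]
force: [0.2, 0.5, 0.4]
grip_width: 1.001
grip_force: 0.0
tcp [437.5 130.6 215.3] shift [  72.5 -114.9  -65.3] rotvec [ 0.25 20.49  9.36] F [0.2 0.5 0.4] gw 1.001 gf 0.0 t 18.15 inframe [-59.2 122.3 215.3]
  axis z-dir [0. 0. 1.] x-dir [0.994 0.111 0.   ]
```

```bash
python3 -m handwheel '[[[14,-23,-5,0.05,4.1,1.9,1],[14,-23,-12,0.05,4.1,1.9,1],[14,-23,-15,0.05,4.1,1.9,1],[14,-23,-15,0.05,4.1,1.9,1],[15,-23,-15,0.05,4.1,1.9,1],[0,0,0,0,0,0,1],[0,0,0,0,0,0,1]]]' 40
python3 - <<'E'
from h import *
from rig import *
import pickle
d={n:capture(n) for n in('scene','top')}; pickle.dump(d,open('c4.pkl','wb'))
go(flat(510,15.7,6.4,0),[0,0,27.7])
a=cv2.resize(d['scene']['image'][160:260,150:250,::-1],None,fx=4,fy=4,interpolation=cv2.INTER_CUBIC)
b=cv2.resize(d['top']['image'][145:245,150:250,::-1],None,fx=4,fy=4,interpolation=cv2.INTER_CUBIC)
cv2.imwrite('pics/p4.png',np.hstack([a,b]))
E
```

```text
time_s: 19.02
eef_pos: [508.0, 16.3, 151.5]
ee_rot: [-0.0, -0.056, 0.998, -0.001]
force: [-0.4, 0.4, 1.5]
grip_width: 1.001
grip_force: 0.0
tcp [508.   16.6 151.9] shift [   2.    -0.9 -124.2] rotvec [ 0.08 -0.   -0.11] F [-0.2 -0.4 -0.4] gw 1.0 gf 0.0 t 19.125 inframe [ -1.9   1.1 151.9]
  axis z-dir [0. 0. 1.] x-dir [0.994 0.111 0.   ]
```

View pics/p4.png

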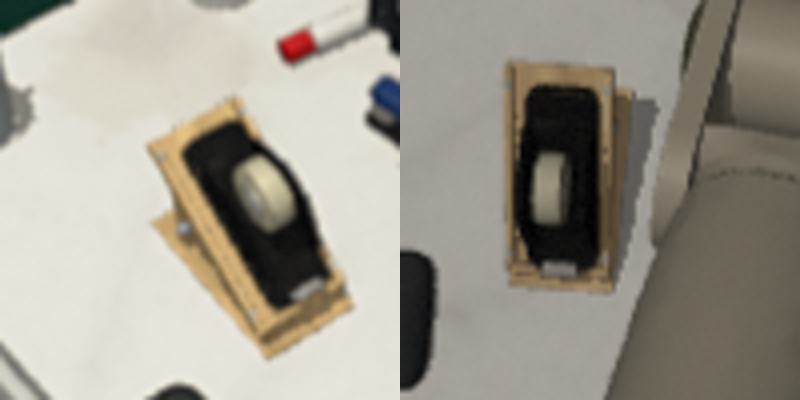

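The dispenser sits flat in the trough between the rails, with its near end at the lip (crop (560,268) on the right). Now the stapler.

```bash
python3 -m handwheel '[[[0.5,0,-25,0,0,0,1],[0,0,-35,0,0,0,1],[0,0,-30,0,0,0,1],[0,0,-20,0,0,0,1],[0,0,-13,0,0,0,1],[0,0,0,0,0,0,1],[0,0,0,0,0,0,0.2],[0,0,0,0,0,0,-1]]]' 40; python3 -m handwheel '[[[0,0,0,0,0,0,-1],[0,0,0,0,0,0,-1],[0,0,0,0,0,0,-1],[0,0,0,0,0,0,-1],[0,0,0,0,0,0,-1],[0,0,0,0,0,0,-1]]]'
```

```text
time_s: 20.12
eef_pos: [509.2, 15.9, 29.2]
ee_rot: [0.0, -0.057, 0.998, -0.001]
force: [0.4, -0.4, 0.7]
grip_width: 0.605
grip_force: 0.0
time_s: 20.88
eef_pos: [509.0, 16.0, 29.0]
ee_rot: [-0.0, -0.056, 0.998, -0.001]
force: [-2.7, 0.7, 4.8]
grip_width: 0.332
grip_force: 39.3
```

```bash
python3 -m handwheel '[[[0,0,5,0,0,0,-1],[0,0,20,0,0,0,-1],[0,-10,35,0,0,0,-1],[0,-30,20,0,0,0,-1],[1,-40,0,0,0,0,-1],[1,-40,0,0,0,0,-1],[1,-40,0,0,0,0,-1],[1,-30,0,0,0,0,-1]]]' 40; python3 -m handwheel '[[[0,-10,-20,0,0,0,-1],[0,0,-20,0,0,0,-1],[0,0,0,0,0,0,-1],[0,0,0,0,0,0,-1]]]'
python3 - <<'E'
from h import *
from rig import *
import pickle
d={n:capture(n) for n in('scene','top')}; pickle.dump(d,open('c5.pkl','wb'))
go(flat(513.7,-184.4,6.4,4),[0,0,29.0])
E
```

```text
time_s: 21.88
eef_pos: [512.5, -175.6, 108.4]
ee_rot: [-0.001, -0.056, 0.998, -0.001]
force: [0.0, 0.2, -2.6]
grip_width: 0.331
grip_force: 39.9
time_s: 22.38
eef_pos: [513.1, -184.1, 69.2]
ee_rot: [-0.0, -0.057, 0.998, -0.001]
force: [0.6, -0.3, -1.4]
grip_width: 0.331
grip_force: 39.9
tcp [ 513.2 -184.1   69.4] shift [  0.5  -0.3 -36.4] rotvec [ 0.12  0.01 -0.09] F [-0.7 -0.3 -3.1] gw 0.33 gf 39.9 t 22.475 inframe [-0.4  0.3 65.4]
  axis z-dir [0. 0. 1.] x-dir [0.994 0.111 0.   ]
```

```bash
python3 -m handwheel '[[[0.5,-0.3,-15,0,0,0,-1],[0,0,-12,0,0,0,-1],[0,0,-5,0,0,0,-1],[0,0,-2,0,0,0,-1],[0,0,0,0,0,0,-1]]]' 40; for i in 1 2 3 4; do python3 -m handwheel '[[[0,0,-0.7,0,0,0,-1],[0,0,0,0,0,0,-1]]]' | sed -n '2p;4p'; done
```

```text
time_s: 23.1
eef_pos: [513.4, -184.4, 34.4]
ee_rot: [-0.001, -0.056, 0.998, -0.001]
force: [-0.4, -0.4, -2.9]
grip_width: 0.331
grip_force: 39.9
eef_pos: [513.4, -184.4, 33.8]
force: [0.4, 0.5, -2.6]
eef_pos: [513.4, -184.4, 33.0]
force: [0.2, -0.3, -2.3]
eef_pos: [513.4, -184.4, 33.0]
force: [-2.8, 1.6, 6.4]
eef_pos: [513.4, -184.4, 32.9]
force: [-6.0, 2.2, 13.5]
```

Contact at 33.0 as expected. Release, retreat and check.

```bash
python3 -m handwheel '[[[0,0,0.8,0,0,0,-1],[0,0,0,0,0,0,-0.2],[0,0,0,0,0,0,0.3],[0,0,0,0,0,0,1],[0,0,0,0,0,0,1],[0,0,10,0,0,0,1],[0,0,35,0,0,0,1],[0,0,45,0,0,0,1]]]' 20; python3 -m handwheel '[[[-10,20,45,0,0,0,1],[-30,45,30,0,0,0,1],[-40,50,10,0,0,0,1],[-40,50,0,0,0,0,1],[-40,50,0,0,0,0,1],[0,20,0,0,0,0,1],[0,0,0,0,0,0,1]]]'
python3 - <<'E'
from h import *
from rig import *
d={n:capture(n) for n in('scene','top')}
print(sense()['eef_pos'])
a=cv2.resize(d['scene']['image'][120:270,180:360,::-1],(400,333),interpolation=cv2.INTER_CUBIC)
b=cv2.resize(d['top']['image'][145:235,280:370,::-1],(400,400),interpolation=cv2.INTER_CUBIC)
a=cv2.copyMakeBorder(a,0,67,0,0,cv2.BORDER_CONSTANT)
cv2.imwrite('pics/p6.png',np.hstack([a,b]))
c=d['top'];h=cv2.cvtColor(c['image'],cv2.COLOR_RGB2HSV).astype(int)
m=(h[...,0]>100)&(h[...,0]<130)&(h[...,1]>100);m[:,:290]=0;m[:,334:]=0;m[:150]=0;m[230:]=0
if m.any():
    r=cv2.minAreaRect(big(m)[0]);w=pts(c,cv2.boxPoints(r),52);print('blue top',w.round(1).tolist(),w.mean(0),'in mat',((w.mean(0)-MAT[1])@MAT[0]).round(1))
E
```

```text
time_s: 25.1
eef_pos: [512.9, -184.1, 123.5]
ee_rot: [-0.001, -0.056, 0.998, -0.0]
force: [-0.1, 0.0, -0.4]
grip_width: 1.003
grip_force: 0.0
time_s: 25.98
eef_pos: [356.5, 47.2, 207.8]
ee_rot: [0.0, -0.058, 0.998, -0.001]
force: [0.3, -0.4, 0.4]
grip_width: 0.997
grip_force: 0.0
[356.91622691  46.03608298 207.37869889]
blue top [[577.0, -161.1, 52.0], [581.0, -189.7, 52.0], [447.7, -203.0, 52.0], [443.8, -175.0, 52.0]] [ 512.37140104 -182.21147614   52.        ] in mat [-0.3  2.2 48. ]
```

View pics/p6.png

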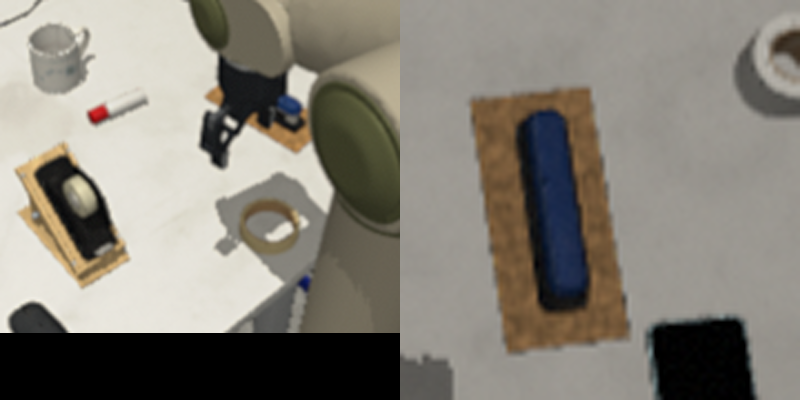

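The stapler stands on its base in the middle of the mat and in line with it (right half: stapler centre about (553,210), mat centre about (550,220)). The dispenser is still seated in the cradle (left half: (80,205)). The arm is clear of everything.

```bash
python3 -c "
from rig import *
print(finish_job())"
```

```text
the job is handed in; nothing more can be done
None
```

The swap is done and handed in after about 26 s of robot time: the tape dispenser is seated flat in the cradle with one end at the lip, and the stapler stands on its base within about 2 mm of the mat's centre, lengthwise in line with it.

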